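# Unfold the crank of the case vice and clamp the watch case

### The arm

A 7-joint arm with a two-finger parallel gripper is mounted at the origin on the work surface. World frame = base frame: x ahead of the robot, y to its left, z up, the work surface at z = 0. Lengths are in m, angles in rad, forces in N, time in s.
With the tool pointing down it reaches from about 0.425 to 0.975 m from the base axis. Payload 16.7 kg.
Tool frame: the origin (TCP) lies midway between the tips of the shut fingers; the grasp point (between the pads) lies 19 mm behind it; z points along the fingers, y is the line along which they close (so a half turn about z gives the same grasp; the last joint's range is limited). The gripper opens to 85 mm and grips with 20 to 120 N. Pads are 22 mm wide; open, the fingers measure 114 mm over their backs; the gripper's body (76 mm by 85 mm) begins 54 mm behind the grasp point. The pads swing forward as they close: fully open they stand 13 mm farther back than shut.
Start: joints at [-1.399, 0.426, 0.074, 1.606, -0.034, 1.111, -0.067], TCP at [0.213, 0.641, 0.231] pointing down, gripper open.
Joint ranges: [-2.85, 2.85], [-0.5, 2.14], [-1.23, 1.37], [0.21, 2.46], [-1.02, 4.16], [0.16, 2.05], [-2.73, 2.73]. Speed limits (rad/s): [1.89, 1.89, 2.39, 2.39, 3.01, 3.01, 3.01].

### API

Orientations are given as [roll, pitch, yaw] about the fixed x, y, z axes, in that order (R = Rz(yaw) Ry(pitch) Rx(roll)).
In Python, from plant import observe, read_camera, get_calibration, finish_job gives the robot as it stands.
- The arm moves only by the tool arm_command, never from a script. Its argument "deltas" is a list of rows, each an object of numbers: "grip": the opening, from 0 (shut) to 1 (fully open); "tx", "ty", "tz": the shift along the tool's x, y, z as a fraction of full scale; "turn": the turn about the tool's z as a fraction of full scale. In form: [{"grip": .., "tx": .., "ty": .., "tz": .., "turn": ..}, ...]. A call has 1 to 12 rows; each row shifts and turns the commanded pose from where the row before left it, along the tool's axes as they then stand; what a row does not reach is not made up. Full scale, the value 1, is 0.05 m for a shift and pi/2 rad for a turn. A row lasts 1/8 s, in which the tool goes at most 62.5 mm and 10.7 degrees, less where a joint would pass 70% of its speed; a pose out of reach is approached as far as the arm can. A call with a number of a shift or a turn outside -1 to 1 is refused whole. A call with a gripper value outside its range is refused whole. The fingers move at their own pace and stop on an object; "squeeze" is the grip in N (left out, the last holds). Time passes only in rows, so rows that do not move let the fingers close. It gives the time, the measured TCP pose, the force, the opening and the grip force at its end, in the units of the state.
- observe(): the state, without advancing time (a new reading comes with each control period).
- read_camera(name): name is "side" or "top" or "wrist"; returns (picture, depth): 480x640x3 uint8, blue, green, red; 480x640 float32, m along the optical axis (not along the pixel's ray), 0 where there is no reading.
- get_calibration(name): a dict with "mtx" (3x3 intrinsics, pixels), "R" (3x3) and "t" (3): a world point X has camera coordinates R X + t; the wrist camera has in their place "tool_from_camera" (4x4, takes a point from camera to tool coordinates, whose origin is the TCP and whose axes are the flange's). Camera axes: x right, y down, z forward; pixel columns grow to the right and rows downward; lengths in m; the calibration is good to about 2 mm. A picture is of the moment at which its call begins: read the wrist's pose just before it. get_calibration takes no time and is no camera call.
- finish_job(): hands the job in; it is judged then, once.
The state is a dict: "time_s": time; "joint_pos": joint angles; "dq": joint speeds; "joint_efforts": joint torques, N m; "tool_pos": TCP position; "eef_rot": TCP orientation; "ft_force": force on the tool from outside, world axes, zero at the start; "torque": the same for the moment, N m; "grip_width": opening from 0.0 (shut) to 1.0 (fully open); "grip_force": force on a finger pad.
Only numpy, scipy, OpenCV 4.12 (cv2) and the standard library are available. Lean on these libraries where they do the work, as an engineer would, in place of code of your own. Each camera call takes 0.05 s, during which the arm holds its last target. There are 200 camera calls.

### The job

Two identical small bench vices stand on the mat; one has a watch case sitting between its open jaws, the other is empty. On the vice with the watch case, first fold the crank's grip out until it stands fully upright, and only then crank it clockwise (seen from above) to its stop, so that the jaws close on the case; let go and leave the grip standing upright. Leave the empty vice alone.

Things in the scene. Friction and masses are not known exactly. Their poses are not given: they have to be found in the camera images.
- crank_hub (a point): Crank of the vice that holds the 40 mm copper watch case. Point on its vertical axis, 103 mm above the bench, level with the grip's hinge; turns with the crank: x along the arm to the hinge (70 mm out), z up. Arm: flat bar 12 mm wide, top 13.5 mm below the point; under it a 16 mm shaft, a 32 mm boss up to 72 mm over the bench, the dark gear housing 92 x 84 mm up to 60 mm.
- grip (a joint): Its grip: 10 mm stem with a black ball knob of 24 mm that spins freely about the stem, ball centre 50 mm from the hinge (square to the arm, in cheeks 18 mm wide). 0 = folded on the arm, pointing back to the axis (ball 20 mm from the axis, level with crank_hub); the ball swings up and outwards to 1.571 = upright, a stop (ball 50 mm above the hinge). Starts at 0 to 0.25. Stays where left (0.03 N m).
- crank (a joint): Angle of that crank about the vertical, growing clockwise seen from above; 1.5 = its stop, jaws closed on the case. Starts at 0 to 0.3. Friction 0.08 N m (1.1 N at the grip); stays where left. The jaws, up to 46 mm over the bench and 120 mm from the crank axis, are geared to it. The vice is fixed to the bench.
- spare_vice: The other vice, alike in every part but with nothing between its jaws; not to be touched. Bed 235 x 100 x 12 mm, crank on top as on the first, its folded grip about 115 mm above the bench. Origin on the bench beneath its crank axis; x points along the bed to the jaws, 120 mm away.

How it is judged:
On the way, in this order (a step that is already met when the one before it is completed fails the run):
1. the grip is unfolded upright, before the crank has been turned far (value of joint grip above 1.25 rad and value of joint crank below 0.7 rad), for 0.2 s.
2. the crank is turned clockwise to its stop with the grip upright (value of joint each of crank, grip above 1.25 rad), for 0.2 s.
At the end, for the whole second after the job is handed in: The crank of the vice with the watch case is within 0.25 rad (14 degrees) of its clockwise stop (joint above 1.25) and at rest, and its grip stands within 0.32 rad (18 degrees) of upright (joint above 1.25) (all of step 2 and velocity of joint crank between -0.1 and 0.1 rad/s); the robot touches nothing.
It fails at once if the empty vice is pushed or handled (more than 3 N) (contact force between any of the fingers, the arm and spare_vice above 3 N).
It also fails if it takes over 38 s, if anything falls off the work surface, if the arm or the gripper's body presses on something with over 40 N, if the wrist force passes 120 N, or if a joint passes its speed limit or range.

## Working session

There is one attempt and no reset: what is moved stays moved. The work goes in short steps, Python scripts to look and compute and a tool call to move; the robot and the scene stay as the last step left them, time stands still between calls to the robot, and variables do not carry over. Pictures are saved under pics/ and viewed, at most 10 in all, crops included, and the job is handed in when it is done.

Besides the shell and the picture viewer there is one more tool, called after "Request:" as name([rows], argument=value, ...), one row to a line, values as JSON. arm_command: Moves the arm, as the interface text tells. Shift numbers are shares of 0.05 m and turn numbers shares of pi/2 rad, none past 1 either way. Its arguments: {"type":"object","properties":{"deltas":{"type":"array","items":{"type":"object","properties":{"grip":{"type":"number"},"tx":{"type":"number"},"ty":{"type":"number"},"tz":{"type":"number"},"turn":{"type":"number"}}}},"squeeze":{"type":"number"}},"required":["deltas"]}

```bash
mkdir -p pics; python3 - <<'E'
from plant import *
import cv2,numpy as np
s=observe();print(s['time_s'],s['tool_pos'],s['eef_rot'],s['grip_width'])
for n in('top','side'):
    p,d=read_camera(n);cv2.imwrite(f'pics/{n}1.png',p);np.save(f'pics/{n}1.npy',d)
    c=get_calibration(n);print(n,c['mtx'].round(1).tolist(),c['R'].round(3).tolist(),c['t'].round(3))
print(get_calibration('wrist'))
E
```

```text
0.0 [0.21272985 0.640161   0.23059651] [-3.14029714e+00  7.44189803e-05  2.82078194e+00] 1.001099591504273
top [[545.3, 0.0, 316.2], [0.0, 545.3, 237.9], [0.0, 0.0, 1.0]] [[0.011, -1.0, -0.014], [-0.985, -0.009, -0.175], [0.174, 0.016, -0.985]] [0.007 0.531 0.819]
side [[561.5, 0.0, 322.2], [0.0, 561.5, 235.8], [0.0, 0.0, 1.0]] [[-0.877, -0.48, 0.019], [-0.31, 0.538, -0.784], [0.366, -0.693, -0.621]] [0.477 0.231 0.59 ]
{'mtx': array([[334.40219974,   0.        , 317.67397376],
       [  0.        , 334.40219974, 242.61311726],
       [  0.        ,   0.        ,   1.        ]]), 'tool_from_camera': array([[-9.59733084e-04, -9.52245043e-01, -3.05333353e-01,
         7.72426321e-02],
       [ 9.99999336e-01, -1.10879092e-03,  3.14764857e-04,
        -3.68853876e-04],
       [-6.38284124e-04, -3.05332848e-01,  9.52245475e-01,
        -1.41178803e-01],
       [ 0.00000000e+00,  0.00000000e+00,  0.00000000e+00,
         1.00000000e+00]])}
```

View pics/top1.png

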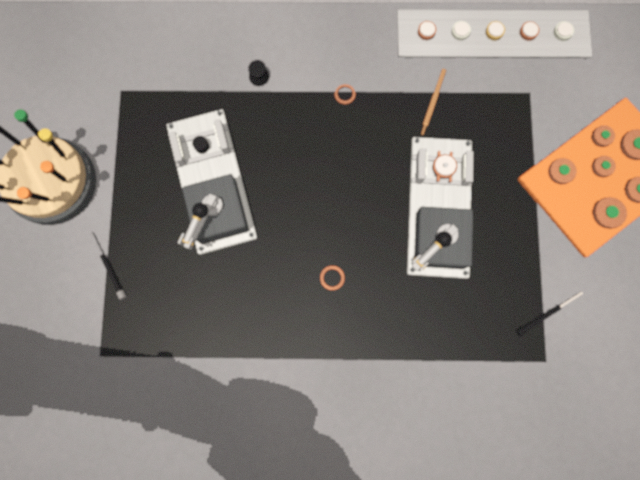

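View pics/side1.png

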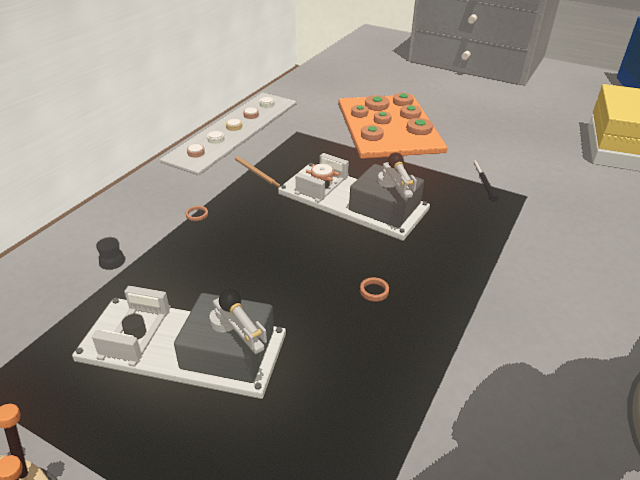

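The target is the right-hand vice, with the copper case at top px (445,166), ball at (444,239) and hinge at about (420,263). The spare vice is on the left. I'll measure the target.

```bash
cat > h.py <<'E'
from plant import *
import cv2,numpy as np
def cloud(n,d):
    c=get_calibration(n);v,u=np.mgrid[0:480,0:640]
    P=np.stack([(u-c['mtx'][0,2])/c['mtx'][0,0]*d,(v-c['mtx'][1,2])/c['mtx'][1,1]*d,d],-1)
    return (P-c['t'])@c['R']
def ray(n,u,v,z):
    c=get_calibration(n);r=np.linalg.solve(c['mtx'],[u,v,1])@c['R'];o=-c['R'].T@c['t']
    return o+r*(z-o[2])/r[2]
E
python3 - <<'E'
from h import *
p=cv2.imread('pics/top1.png');d=np.load('pics/top1.npy');W=cloud('top',d)
hsv=cv2.cvtColor(p,cv2.COLOR_BGR2HSV)
ok=d>0;box=np.zeros((480,640),bool);box[130:285,400:485]=1
m=ok&box&(W[...,2]>.085);Q=W[m]
print('high',m.sum(),Q[:,2].max())
print('ball ray',ray('top',444,239,.108),'hinge',ray('top',420,263,.103))
dark=m&(p.max(2)<60);print('ball depth',dark.sum(),W[dark].mean(0),W[dark].max(0))
light=m&(p.max(2)>110);L=W[light];
a,v=cv2.fitLine(L[:,:2].astype(np.float32),cv2.DIST_L2,0,.01,.01).ravel()[:2],0
print('light line',L.mean(0),a,[ (L[:,:2]-L.mean(0)[:2])@a@np.ones(1) if 0 else np.percentile((L[:,:2]-L.mean(0)[:2])@a,[1,99])])
h=ok&box&(abs(W[...,2]-.06)<.006);print('housing',h.sum(),cv2.minAreaRect(W[h][:,:2].astype(np.float32)))
b=box&(p.min(2)>130);b=ok&box&(W[...,2]>.004)&(W[...,2]<.02);print('bed',cv2.minAreaRect(W[b][:,:2].astype(np.float32)))
c=box&(hsv[...,1]>90)&(hsv[...,0]<20)&(np.mgrid[0:480,0:640][0]<190);print('case px',np.argwhere(c).mean(0)[::-1],ray('top',*np.argwhere(c).mean(0)[::-1],.04))
cv2.imwrite('pics/c1.png',cv2.resize(p[130:285,400:485],None,fx=3.8,fy=3.8,interpolation=cv2.INTER_CUBIC))
E
```

```text
high 638 0.12382498005819578
ball ray [ 0.52052204 -0.17675407  0.108     ] hinge [ 0.48533629 -0.14170742  0.103     ]
ball depth 126 [ 0.51909754 -0.17335254  0.11914805] [ 0.52751267 -0.16414129  0.12382498]
light line [ 0.50402675 -0.15849235  0.10224755] [ 0.7068898 -0.7073237] [array([-0.03254358,  0.05605086])]
housing 2468 ((0.5358055830001831, -0.19054262340068817), (0.08454511314630508, 0.09237302094697952), 87.21407318115234)
bed ((0.5970304012298584, -0.19840854406356812), (0.14313846826553345, 0.26306578516960144), 88.6429672241211)
case px [436.08653846 162.10576923] [ 0.66019413 -0.18265615  0.04      ]
```

View pics/c1.png

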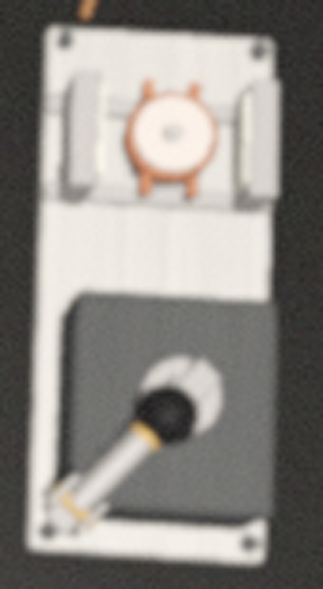

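Request:
arm_command([
  {"grip":1,"turn":0.1},
  {"grip":1,"turn":0.1},
  {"grip":1,"turn":0.096},
  {"grip":1,"tx":-0.99,"ty":-0.14},
  {"grip":1,"tx":-0.99,"ty":-0.14},
  {"grip":1,"tx":-0.99,"ty":-0.14},
  {"grip":1,"tx":-0.99,"ty":-0.14},
  {"grip":1,"tx":-0.99,"ty":-0.14},
  {"grip":1,"tx":-0.99,"ty":-0.14},
  {"grip":1,"tx":-0.99,"ty":-0.14},
  {"grip":1,"tx":-0.99,"ty":-0.14},
  {"grip":1,"tx":-0.99,"ty":-0.14},
])

```text
invalid input at $.deltas[0]: expected keys grip, tx, ty, tz, turn
```

Request:
arm_command([
  {"grip":1,"tx":0,"ty":0,"tz":0,"turn":0.1},
  {"grip":1,"tx":0,"ty":0,"tz":0,"turn":0.1},
  {"grip":1,"tx":0,"ty":0,"tz":0,"turn":0.096},
  {"grip":1,"tx":-0.99,"ty":-0.14,"tz":0,"turn":0},
  {"grip":1,"tx":-0.99,"ty":-0.14,"tz":0,"turn":0},
  {"grip":1,"tx":-0.99,"ty":-0.14,"tz":0,"turn":0},
  {"grip":1,"tx":-0.99,"ty":-0.14,"tz":0,"turn":0},
  {"grip":1,"tx":-0.99,"ty":-0.14,"tz":0,"turn":0},
  {"grip":1,"tx":-0.99,"ty":-0.14,"tz":0,"turn":0},
  {"grip":1,"tx":-0.99,"ty":-0.14,"tz":0,"turn":0},
  {"grip":1,"tx":-0.99,"ty":-0.14,"tz":0,"turn":0},
  {"grip":1,"tx":-0.99,"ty":-0.14,"tz":0,"turn":0},
])

```text
time_s: 1.6
tool_pos: [0.4838, 0.2794, 0.2312]
eef_rot: [-3.141, -0.0, 2.356]
ft_force: [0.6, -0.3, 0.7]
grip_width: 0.997
grip_force: 0.0
```

Request:
arm_command([
  {"grip":1,"tx":-0.696,"ty":-0.591,"tz":0,"turn":0},
  {"grip":1,"tx":-0.696,"ty":-0.591,"tz":0,"turn":0},
  {"grip":1,"tx":-0.696,"ty":-0.591,"tz":0,"turn":0},
  {"grip":1,"tx":-0.696,"ty":-0.591,"tz":0,"turn":0},
  {"grip":1,"tx":-0.696,"ty":-0.591,"tz":0,"turn":0},
  {"grip":1,"tx":-0.696,"ty":-0.591,"tz":0,"turn":0},
  {"grip":1,"tx":-0.696,"ty":-0.591,"tz":0,"turn":0},
  {"grip":1,"tx":-0.696,"ty":-0.591,"tz":0,"turn":0},
  {"grip":1,"tx":-0.696,"ty":-0.591,"tz":0,"turn":0},
  {"grip":1,"tx":-0.696,"ty":-0.591,"tz":0,"turn":0},
  {"grip":1,"tx":0,"ty":0,"tz":0,"turn":0},
])

```text
time_s: 2.98
tool_pos: [0.5195, -0.1778, 0.2312]
eef_rot: [-3.14, 0.001, 2.351]
ft_force: [-1.5, 0.1, -0.5]
grip_width: 1.003
grip_force: 0.0
```

```bash
cat >> h.py <<'E'
def wcloud(s,d):
    from scipy.spatial.transform import Rotation as R
    c=get_calibration('wrist');v,u=np.mgrid[0:480,0:640]
    P=np.stack([(u-c['mtx'][0,2])/c['mtx'][0,0]*d,(v-c['mtx'][1,2])/c['mtx'][1,1]*d,d],-1)
    T=c['tool_from_camera'];P=P@T[:3,:3].T+T[:3,3]
    return P@R.from_euler('xyz',s['eef_rot']).as_matrix().T+s['tool_pos']
E
python3 - <<'E'
from h import *
s=observe();p,d=read_camera('wrist');cv2.imwrite('pics/w1.png',p);np.save('pics/w1.npy',d)
W=wcloud(s,d);print(s['time_s'],s['tool_pos'])
near=(d>0)&(np.hypot(W[...,0]-.521,W[...,1]+.176)<.03)&(W[...,2]<.135)
dark=near&(p.max(2)<70)&(W[...,2]>.1)
Q=W[dark];A=np.c_[2*Q,np.ones(len(Q))];x=np.linalg.lstsq(A,(Q**2).sum(1),rcond=None)[0]
print('ball sphere',len(Q),x[:3],(x[3]+x[:3]@x[:3])**.5,'top',Q[:,2].max())
h=(d>0)&(np.hypot(W[...,0]-.486,W[...,1]+.140)<.02)&(W[...,2]>.085)&(W[...,2]<.13)
print('hinge',h.sum(),W[h].min(0),W[h].max(0),cv2.minAreaRect(W[h][:,:2].astype(np.float32)))
E
```

```text
2.975 [ 0.51946946 -0.17777769  0.23123621]
ball sphere 611 [ 0.51977137 -0.17838956  0.11020955] 0.011405837274010375 top 0.12238191527563884
hinge 697 [ 0.47361923 -0.15817319  0.08514452] [ 0.50152746 -0.13194421  0.11114599] ((0.48848599195480347, -0.14713676273822784), (0.02065163664519787, 0.026019901037216187), 44.88107681274414)
```

View pics/w1.png

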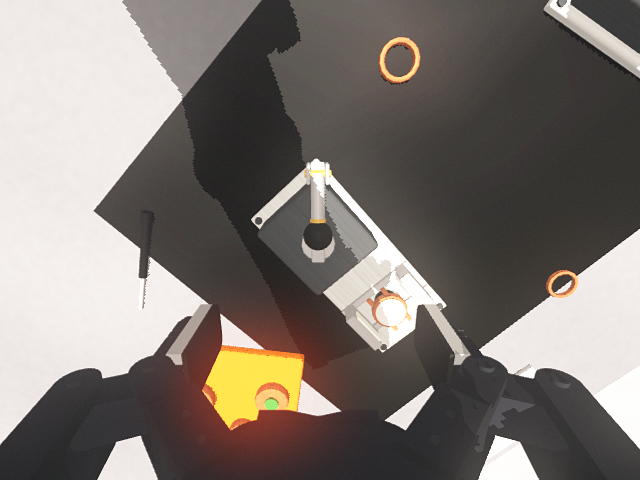

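The ball sits at (317,236), with the stem straight up the picture to the hinge at (318,172). That puts the tool over the ball and aligned with the arm. I'll descend and grasp.

Request:
arm_command([
  {"grip":1,"tx":0,"ty":0,"tz":0.9,"turn":0},
  {"grip":1,"tx":0,"ty":0,"tz":0.9,"turn":0},
  {"grip":1,"tx":0,"ty":0,"tz":0.9,"turn":0},
  {"grip":1,"tx":0,"ty":0,"tz":0,"turn":0},
  {"grip":0,"tx":0,"ty":0,"tz":0,"turn":0},
  {"grip":0,"tx":0,"ty":0,"tz":0,"turn":0},
  {"grip":0,"tx":0,"ty":0,"tz":0,"turn":0},
  {"grip":0,"tx":0,"ty":0,"tz":0,"turn":0},
  {"grip":0,"tx":0,"ty":0,"tz":0,"turn":0},
  {"grip":0,"tx":0,"ty":0,"tz":0,"turn":0},
], squeeze=25)

```text
time_s: 4.28
tool_pos: [0.5197, -0.1746, 0.0965]
eef_rot: [-3.141, -0.0, 2.355]
ft_force: [-4.1, -3.3, 0.2]
grip_width: 0.261
grip_force: 24.5
```

Request:
arm_command([
  {"grip":0,"tx":0.089,"ty":0,"tz":-0.29,"turn":0},
  {"grip":0,"tx":0.169,"ty":0,"tz":-0.247,"turn":0},
  {"grip":0,"tx":0.234,"ty":0,"tz":-0.186,"turn":0},
  {"grip":0,"tx":0.23,"ty":0,"tz":-0.096,"turn":0},
  {"grip":0,"tx":0.197,"ty":0,"tz":-0.034,"turn":0},
  {"grip":0,"tx":0.08,"ty":0,"tz":-0.002,"turn":0},
  {"grip":0,"tx":0,"ty":0,"tz":0,"turn":0},
  {"grip":0,"tx":0,"ty":0,"tz":0,"turn":0},
])

```text
time_s: 5.28
tool_pos: [0.4849, -0.1389, 0.139]
eef_rot: [-3.141, -0.0, 2.356]
ft_force: [0.9, -1.0, 5.2]
grip_width: 0.258
grip_force: 24.8
```

```bash
python3 - <<'E'
from h import *
s=observe();p,d=read_camera('side');print(s['tool_pos'],s['ft_force'],s['torque'])
cv2.imwrite('pics/s2.png',cv2.resize(p[90:260,270:460],None,fx=3,fy=3,interpolation=cv2.INTER_CUBIC))
E
```

```text
[ 0.48493778 -0.13893039  0.13900255] [ 0.8973137  -0.99090462  5.2300826 ] [-0.01391406 -0.44450956 -0.03344277]
```

View pics/s2.png

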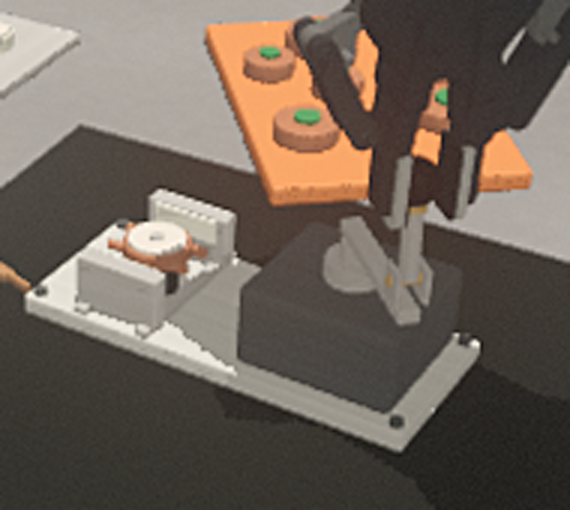

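Request:
arm_command([
  {"grip":0,"tx":-0.016,"ty":0.209,"tz":0,"turn":0},
  {"grip":0,"tx":-0.047,"ty":0.205,"tz":0,"turn":0},
  {"grip":0,"tx":-0.077,"ty":0.195,"tz":0,"turn":0},
  {"grip":0,"tx":-0.105,"ty":0.181,"tz":0,"turn":0},
  {"grip":0,"tx":-0.131,"ty":0.164,"tz":0,"turn":0},
  {"grip":0,"tx":-0.154,"ty":0.142,"tz":0,"turn":0},
  {"grip":0,"tx":0,"ty":0,"tz":0,"turn":0},
])

```text
time_s: 6.2
tool_pos: [0.5431, -0.1188, 0.1389]
eef_rot: [3.142, 0.0, 2.356]
ft_force: [0.8, 0.1, -0.2]
grip_width: 0.258
grip_force: 24.8
```

```bash
python3 - <<'E'
from h import *
s=observe();p,d=read_camera('side');print(s['tool_pos'],s['ft_force'],s['torque'],s['joint_pos'])
cv2.imwrite('pics/s3.png',cv2.resize(p[90:260,270:460],None,fx=3,fy=3,interpolation=cv2.INTER_CUBIC))
E
```

```text
[ 0.54313258 -0.11875813  0.1388845 ] [ 0.75699818  0.13172858 -0.24168783] [-0.03040597 -0.29986697  0.01402672] [-0.36129078  0.3830042   0.57279705  1.9877822  -0.27377714  0.84591758
  1.14706246]
```

View pics/s3.png

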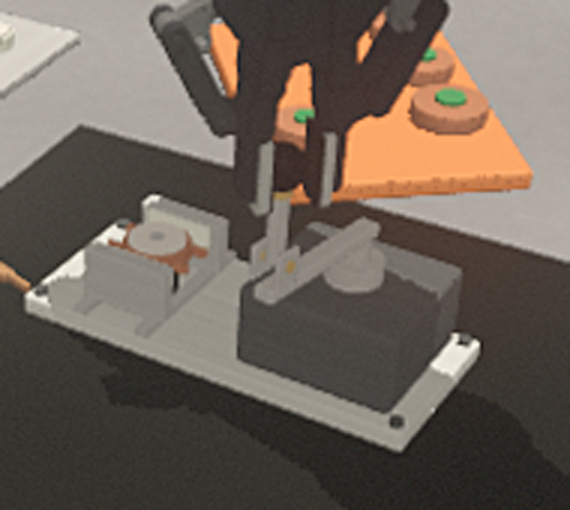

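Request:
arm_command([
  {"grip":0,"tx":-0.114,"ty":0.081,"tz":0,"turn":0},
  {"grip":0,"tx":-0.121,"ty":0.07,"tz":0,"turn":0},
  {"grip":0,"tx":-0.128,"ty":0.057,"tz":0,"turn":0},
  {"grip":0,"tx":0,"ty":0,"tz":0,"turn":0},
])

```text
time_s: 6.75
tool_pos: [0.5602, -0.1245, 0.138]
eef_rot: [-3.138, -0.004, 2.355]
ft_force: [-13.7, -0.3, -0.7]
grip_width: 0.259
grip_force: 27.5
```

Request:
arm_command([
  {"grip":0,"tx":-0.067,"ty":0.023,"tz":0,"turn":0},
  {"grip":0,"tx":0,"ty":0,"tz":0,"turn":0},
])

```text
time_s: 7.0
tool_pos: [0.5613, -0.1255, 0.1374]
eef_rot: [-3.136, -0.008, 2.355]
ft_force: [-25.1, 3.2, 6.2]
grip_width: 0.257
grip_force: 28.3
```

Request:
arm_command([
  {"grip":0,"tx":0.11,"ty":-0.04,"tz":0,"turn":0},
  {"grip":0,"tx":0,"ty":0,"tz":0,"turn":0},
])

```text
time_s: 7.25
tool_pos: [0.5588, -0.1243, 0.1381]
eef_rot: [-3.139, -0.002, 2.355]
ft_force: [-2.9, -5.4, -13.5]
grip_width: 0.258
grip_force: 26.8
```

```bash
python3 - <<'E'
from h import *
s=observe();p,d=read_camera('side');print(s['tool_pos'],s['ft_force'],s['torque'])
cv2.imwrite('pics/s4.png',cv2.resize(p[90:260,270:460],None,fx=3,fy=3,interpolation=cv2.INTER_CUBIC))
E
```

```text
[ 0.55882316 -0.12430043  0.13810643] [ -2.90525126  -5.44343882 -13.51098852] [-1.34169032  0.84657588 -0.04834365]
```

View pics/s4.png

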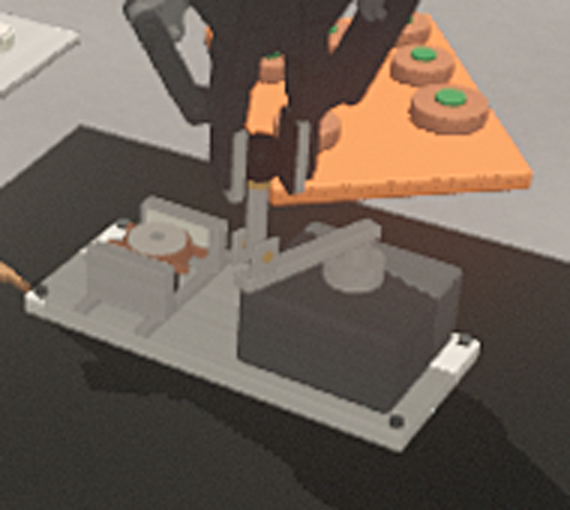

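Request:
arm_command([
  {"grip":0.4,"tx":0,"ty":0,"tz":0,"turn":0},
  {"grip":0.7,"tx":0,"ty":0,"tz":0,"turn":0},
  {"grip":0.7,"tx":0,"ty":0,"tz":0,"turn":0},
  {"grip":0.7,"tx":0,"ty":0,"tz":0,"turn":0},
  {"grip":0.7,"tx":0,"ty":0,"tz":-0.4,"turn":0},
  {"grip":0.7,"tx":0,"ty":0,"tz":-0.8,"turn":0},
  {"grip":0.7,"tx":0,"ty":0,"tz":-0.8,"turn":0},
  {"grip":0.7,"tx":0.5,"ty":0.0,"tz":-0.8,"turn":0},
  {"grip":0.7,"tx":1,"ty":0,"tz":0,"turn":0},
  {"grip":0.7,"tx":1,"ty":0,"tz":0,"turn":0},
  {"grip":0.7,"tx":0,"ty":0,"tz":0,"turn":0},
])

```text
time_s: 8.68
tool_pos: [0.4704, -0.0327, 0.2794]
eef_rot: [3.14, -0.001, 2.36]
ft_force: [0.3, -0.4, -0.3]
grip_width: 0.701
grip_force: 0.0
```

```bash
python3 - <<'E'
from h import *
s=observe();a,_=read_camera('side');b,d=read_camera('top');print(s['time_s'],s['tool_pos'],s['ft_force'])
W=cloud('top',d);m=(d>0)&(b.max(2)<70)&(W[...,2]>.13)&(W[...,2]<.19)&(np.hypot(W[...,0]-.535,W[...,1]+.19)<.1)
print('ball',m.sum(),W[m].mean(0) if m.any() else 0,W[m].max(0) if m.any() else 0)
f=lambda x:cv2.resize(x,(400,500),interpolation=cv2.INTER_CUBIC)
cv2.imwrite('pics/f.png',np.hstack([f(a[110:260,270:450]),f(b[130:285,385:500])]))
E
```

```text
8.675 [ 0.47035926 -0.03267509  0.27938842] [ 0.29467135 -0.44859502 -0.29452318]
ball 0 0 0
```

View pics/f.png

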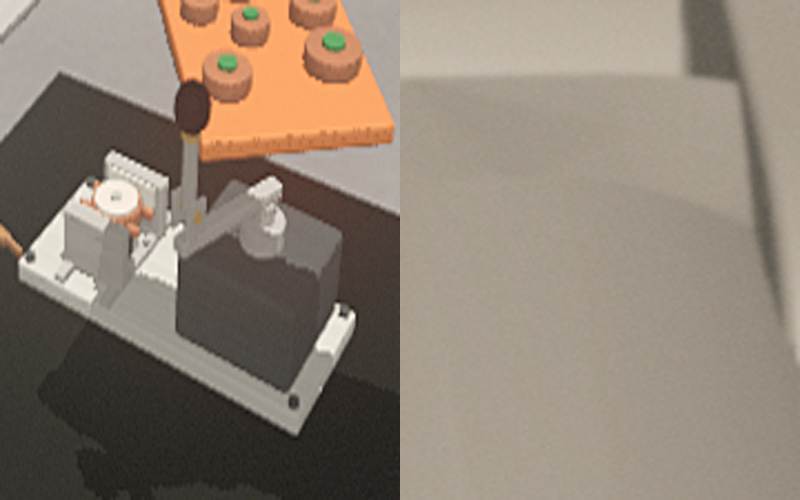

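The arm blocks the top view. The side view shows the grip upright at (192,105) and the jaws near the case. I'll check with the wrist camera.

```bash
python3 - <<'E'
from h import *
s=observe();p,d=read_camera('wrist');cv2.imwrite('pics/w2.png',p)
W=wcloud(s,d);r=np.hypot(W[...,0]-.56,W[...,1]+.125)
b=(d>0)&(r<.04)&(W[...,2]>.145)&(W[...,2]<.18);Q=W[b]
A=np.c_[2*Q,np.ones(len(Q))];x=np.linalg.lstsq(A,(Q**2).sum(1),rcond=None)[0] if len(Q)>9 else 0
print('ball',len(Q),x)
j=(d>0)&(abs(W[...,0]-.655)<.012)&(abs(W[...,2]-.044)<.005)&(abs(W[...,1]+.19)<.06)
print('jaw y hist',np.histogram(W[j][:,1],bins=np.arange(-.25,-.13,.005)))
p2,d2=read_camera('side');V=cloud('side',d2)
b=(d2>0)&(np.hypot(V[...,0]-.56,V[...,1]+.125)<.03)&(V[...,2]>.143)&(V[...,2]<.175);Q=V[b];print('side ball',len(Q),Q.min(0),Q.max(0))
E
```

```text
ball 517 [ 0.56291597 -0.12909775  0.1519589  -0.3564995 ]
jaw y hist (array([ 0,  0,  0, 35, 50, 74, 23, 44, 50, 53, 51, 54, 57, 46, 33, 57, 70,
       12,  0,  0,  0,  0,  0]), array([-0.25 , -0.245, -0.24 , -0.235, -0.23 , -0.225, -0.22 , -0.215,
       -0.21 , -0.205, -0.2  , -0.195, -0.19 , -0.185, -0.18 , -0.175,
       -0.17 , -0.165, -0.16 , -0.155, -0.15 , -0.145, -0.14 , -0.135]))
side ball 228 [ 0.54954473 -0.1359676   0.14310617] [ 0.57276494 -0.11497341  0.16572563]
```

View pics/w2.png

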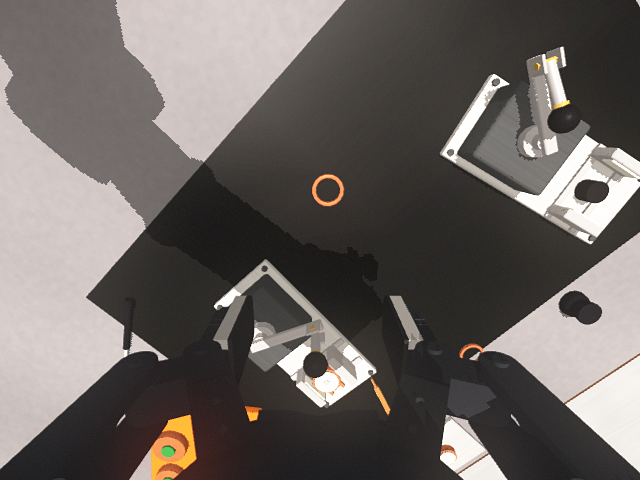

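The wrist view and depth agree: the ball is 0.152 m up, so the grip is upright. The jaws sit against the case with no gap, and the tool is clear.

```bash
python3 -c "
from plant import *
print(finish_job())"
```

```text
the job is handed in; nothing more can be done
None
```

I unfolded the grip upright, cranked the vice clockwise to its stop so the jaws closed on the watch case, let go with the grip still upright, and handed the job in; the empty vice was not touched, and no verdict was returned.

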